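Fold the drill rack down and shut the drill case

ROBOT

A 7-joint arm with a two-finger parallel gripper is mounted at the origin on the work surface; the furniture and walls round the work are solid. World frame = base frame: x ahead of the robot, y to its left, z up, the work surface at z = 0. Lengths are in m, angles in degrees, forces in N, time in s.
With the tool pointing down it reaches from about 0.425 to 0.875 m from the base axis. Payload 8.4 kg.
Tool frame: the origin (TCP) lies on the centre line of the jaws, within the pads' length; the fingertips stand 17 mm ahead of it and the grasp point (between the pads) lies 2 mm behind it; x points along the fingers, y is the direction in which the jaws open and shut, and the axes are right-handed (so a half turn about x gives the same grasp; the last joint's range is limited). The gripper opens to 85 mm and grips with 20 to 120 N. Pads are 22 mm wide; open, the fingers measure 114 mm over their backs; the gripper's body (76 mm by 85 mm) begins 54 mm behind the grasp point. The pads swing forward as they close: fully open they stand 13 mm farther back than shut.
Start: joints at [-82.288, 19.091, 2.286, 83.961, -0.768, 76.965, -3.352], TCP at [0.151, 0.632, 0.248] pointing down, gripper open.
Joint ranges: [-147.57, 147.57], [-21.85, 119.76], [-74.77, 79.35], [14.55, 137.4], [-85.83, 265.84], [4.83, 119.75], [-152.11, 152.11]. Speed limits (degrees/s): [127.2, 127.2, 159.86, 159.86, 180, 180, 180].

INTERFACE

Orientations are given as a 3x3 rotation matrix whose columns are the frame's x, y, z axes.
In Python, from rig import telemetry, optics, job gives the robot as it stands.
- The arm moves only by the shell command python3 -m jog 'ROWS' [FORCE]. ROWS is JSON, a list of rows, each an object of numbers: "dx", "dy", "dz": the shift along the tool's x, y, z in mm; "ax", "ay", "az": the turn, a rotation vector about the tool's x, y, z in degrees; "gripper": the closure, from 0 (fully open) to 1 (shut). A call has 1 to 20 rows; each row shifts and turns the pose as measured when the row begins, along the tool's axes as they then stand; what a row does not reach is not made up. A row lasts 1/12 s, in which the tool goes at most 41.7 mm and 7.16 degrees, less where a joint would pass 70% of its speed; a pose out of reach is approached as far as the arm can. A call with a gripper value outside its range is refused whole. The fingers move at their own pace and stop on an object; FORCE is the grip in N (left out, the last holds). Time passes only in rows, so rows that do not move let the fingers close. It gives the time, the measured TCP pose, the force and the opening at its end, in the units of the state.
- telemetry.get_obs(): the state, without advancing time (a new reading comes with each control period).
- optics.get_image(name): name is "scene" or "top" or "wrist"; returns a dict with "img" (420x560x3 uint8, blue, green, red), "fov_y" (degrees; the focal length in pixels is half the picture's height over the tangent of half this angle, whatever the lens; pixels are square), "cx", "cy" (the principal point, pixels), "world_from_camera" (4x4, takes a point from camera to world coordinates). Camera axes: x right, y up, looking along -z (the intrinsics and any distortion apply to the point x, -y, -z); pixel columns grow to the right and rows downward; lengths in m; the calibration is good to about 2 mm. A picture is of the moment at which its call begins. There is no depth.
- job.hand_in(): hands the job in, once; it reports no verdict.
The state is a dict: "t": time; "qpos": joint angles; "joint_velocities": joint speeds; "joint_efforts": joint torques, N m; "tcp_pos": TCP position; "tool_rot": TCP orientation; "force": force on the tool from outside, world axes, zero at the start; "torque": the same for the moment, N m; "grip_width": finger opening in m.
Only numpy, scipy, OpenCV 4.12 (cv2) and the standard library are available. Lean on these libraries where they do the work, as an engineer would, in place of code of your own. Each camera call takes 0.05 s, during which the arm holds its last target.

TASK

The steel drill case on the bench stands open with its rack of twist drills tipped up. Put it away by pushing only: first fold the rack all the way down into the case, then swing the lid over it and push it fully shut. Pick nothing up, keep the case standing where it is on the bench (a slip of a centimetre does not matter), and do not disturb the things around it.

Things in the scene. Friction and masses are not known exactly. Their poses are not given: they have to be found in the camera images.
- drill_case: Grey sheet-steel drill case, loose on the bench, about 2.7 kg in all. Origin: centre of its underside. Tray 160 mm (own x) by 170 mm (own y), 42 mm high, open on top, walls 2.5 mm. Own -x is the front (robot side), z is up. Lid hinge along the rear rim (x = +80, z = 42 mm); drill rack hinge along own y at x = -55, z = 17 mm.
- rack (a joint): Angle of the drill rack, rad: 0 folded flat into the case, 1.57 upright (stop at 1.6). It folds backwards, away from the robot, towards the lid hinge. Stiff hinge (0.2 N m): stays where it is left; 2 to 5 N near its top moves it, more nearer the hinge. While it stands up, the closing lid jams on it.
- rack_hinge (a point): Middle of the rack's hinge axis. On the plate's front face eight drills of 3 to 10 mm stand side by side below the lip, up to 15 mm out from the plate, their upper ends 39 to 83 mm from the hinge. Folded flat, drills and lip look up, up to 37 mm above the bench, below the tray's rim.
- rack_lip (a point): Middle of the rack's top lip, at its front edge. The rack is a steel plate 140 mm wide (case y) that reaches 95 mm from its hinge and ends in a lip bent 20 mm forward (to the robot when upright): this point lies 95 mm from the hinge along the plate and 20 mm out from it.
- lid (a joint): Angle of the lid, rad: 0 shut, 1.57 upright, stop at 1.8 (leaning back, away from the robot). Stiff hinge (0.35 N m): the lid stays where it is left; a push of 2 to 6 N near its free edge moves it.
- lid_hinge (a point): Middle of the lid's hinge axis, on the rear rim of the tray.
- lid_edge (a point): Middle of the lid's free edge, on its outer face. The lid is a shell 160 mm from hinge to free edge, 170 mm wide, 14 mm thick. Shut, this point is at the case's front, 56 mm above the bench; open, it is about 0.2 m up and the outer face looks away from the robot. A flat thumb lip, 40 mm wide, stands out 8 mm beyond the edge.
- alu_part: Bystander: machined aluminium flange, 45 x 70 x 33 mm, on the bench in front of the case. Origin: centre of its underside.
- oil_can: Bystander: oil can with a thin spout, 68 mm across and 160 mm high, on the bench to the right of the case. Origin: centre of its underside.
- punch: Bystander: steel centre punch, 120 mm long and 12 mm thick, lying on the bench in front of the case. Origin: under its middle.

How it is judged (in metres and radians):
On the way, in this order (a step that is already met when the one before it is completed fails the run):
1. the rack is folded fully down while the lid is still open (value of joint rack below 0.1 rad and value of joint lid above 1.1 rad), for 0.2 s.
2. the lid is shut over the folded rack (value of joint lid below 0.06 rad and value of joint rack below 0.1 rad), for 0.2 s.
At the end, for the whole second after the job is handed in: The rack lies folded in the case (within 0.1 rad), the lid is shut over it (within 0.06 rad, some 9 mm at its free edge), the case stands level and at rest within 25 mm of where it was, and the flange, oil can and punch are within 20 mm of where they were (all of step 2 and distance of drill_case from where it was at the start of the episode below 0.025 m and angle between drill_case's own z axis and vertical below 0.05 rad and linear speed of drill_case below 0.02 m/s and distance of each of alu_part, oil_can, punch from where it was at the start of the episode below 0.02 m); the robot touches nothing.
It fails at once if the drill case is lifted or tipped (height (world z) of drill_case above 0.012 m or angle between drill_case's own z axis and vertical above 0.15 rad).
It fails at once if the drill case is shoved away (distance of drill_case from where it was at the start of the episode above 0.035 m).
It fails at once if a bystander is picked up, pushed away or knocked over (distance of any of alu_part, oil_can, punch from where it was at the start of the episode above 0.03 m or angle between oil_can's own z axis and vertical above 0.4 rad).
It also fails if it takes over 51 s, if anything falls off the work surface, if the arm or the gripper's body presses on something with over 40 N, if the wrist force passes 120 N, or if a joint passes its speed limit or range.

## Working session

There is one attempt and no reset: what is moved stays moved. The work goes in short steps, Python scripts to look and compute and a shell command to move; the robot and the scene stay as the last step left them, time stands still between calls to the robot, and variables do not carry over. Pictures are saved under pics/ and viewed, and the job is handed in when it is done.

```bash
ls; mkdir -p pics
python3 - <<'E'
from rig import telemetry, optics
import cv2
o=telemetry.get_obs(); print(o['t'],o['tcp_pos'],o['tool_rot'],o['grip_width'])
for n in ("scene","top","wrist"):
    d=optics.get_image(n); cv2.imwrite(f"pics/{n}0.png",d['img']); print(n,{k:v for k,v in d.items() if k!='img'})
E
```

```text
pics
0.0 [0.15051264 0.63189617 0.2474111 ] [[-2.71900672e-04  2.31705491e-01  9.72785943e-01]
 [-1.59854035e-03  9.72784636e-01 -2.31705627e-01]
 [-9.99998685e-01 -1.61803850e-03  1.05889781e-04]] 0.08538644276740247
scene {'fov_y': 57.02293639079198, 'cx': 268.8535734737399, 'cy': 212.39778453589875, 'world_from_camera': array([[ 0.81019438,  0.3138358 , -0.49506784,  0.05598699],
       [-0.58586678,  0.46033777, -0.66697021, -0.52947195],
       [ 0.0185793 ,  0.83041931,  0.55682904,  0.54851314],
       [ 0.        ,  0.        ,  0.        ,  1.        ]])}
top {'fov_y': 54.02406274588881, 'cx': 281.18922713886434, 'cy': 210.06210200713792, 'world_from_camera': array([[-0.00937348,  0.98562967, -0.16866031,  0.35949217],
       [-0.99961866, -0.01361729, -0.02402285,  0.0338654 ],
       [-0.02597433,  0.16837081,  0.98538145,  0.93072911],
       [ 0.        ,  0.        ,  0.        ,  1.        ]])}
wrist {'fov_y': 58.76080161471109, 'cx': 274.81622126003015, 'cy': 211.91225099179073, 'world_from_camera': array([[ 0.23276254, -0.92357423, -0.30468385,  0.07303219],
       [ 0.97253237,  0.22054726,  0.07442908,  0.64989561],
       [-0.00154359, -0.31363921,  0.94954098,  0.37291501],
       [ 0.        ,  0.        ,  0.        ,  1.        ]])}
```

View pics/scene0.png

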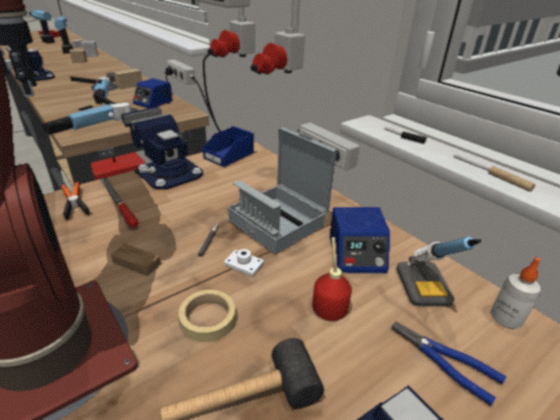

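View pics/top0.png

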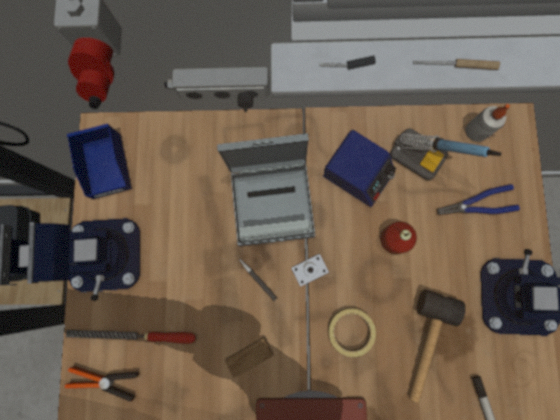

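Run:
```python
import cv2
a=cv2.imread('pics/top0.png')[120:310,205:435]; cv2.imwrite('pics/topz.png',cv2.resize(a,None,fx=3.4,fy=3.15,interpolation=cv2.INTER_CUBIC) if 0 else cv2.resize(a,None,fx=3,fy=3,interpolation=cv2.INTER_CUBIC))
a=cv2.imread('pics/scene0.png')[115:325,190:400]; cv2.imwrite('pics/scenez.png',cv2.resize(a,None,fx=2.8,fy=2.8,interpolation=cv2.INTER_CUBIC))
```

```text
(no output)
```

View pics/topz.png

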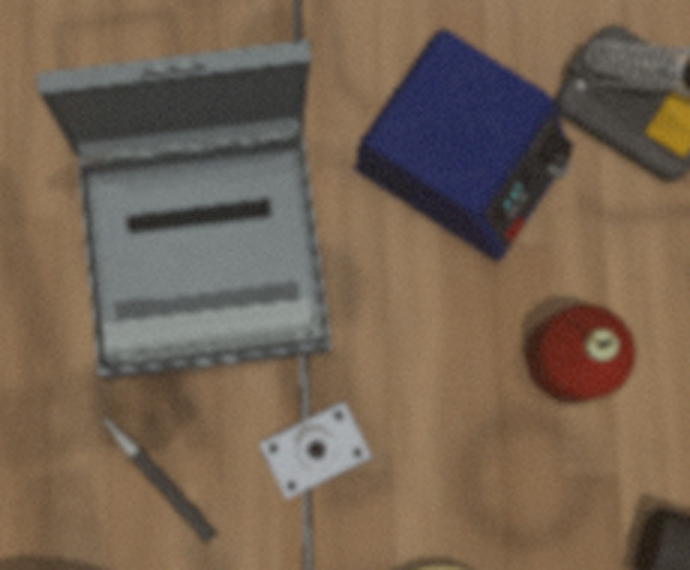

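View pics/scenez.png

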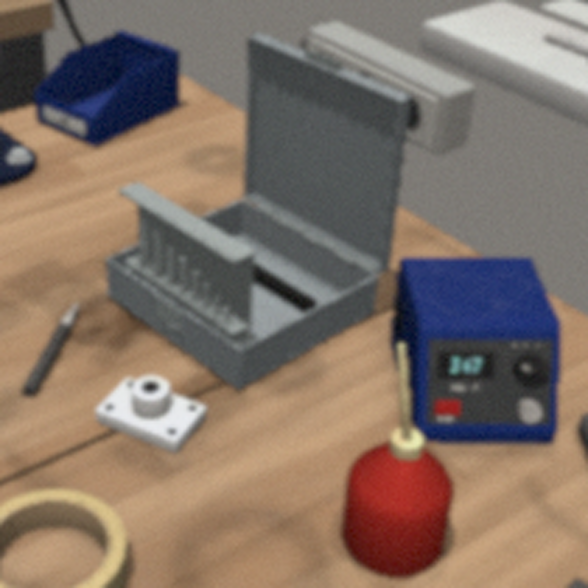

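View pics/wrist0.png

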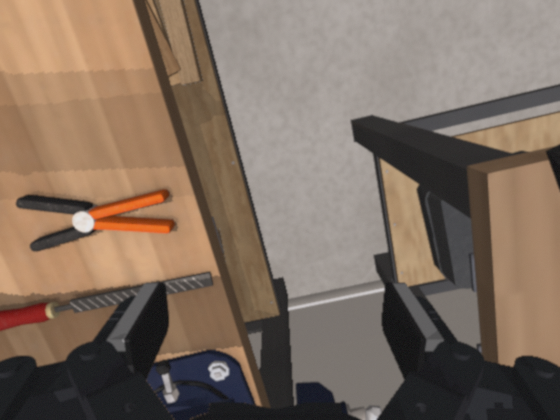

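```bash
cat > h.py <<'E'
import numpy as np, cv2
from scipy.optimize import least_squares
def cam(d):
    f=210/np.tan(np.radians(d['fov_y']/2)); return f,d['cx'],d['cy'],np.linalg.inv(d['world_from_camera'])
def proj(c,P,k=0):
    f,cx,cy,M=c; P=np.atleast_2d(P); q=P@M[:3,:3].T+M[:3,3]; x=q[:,0]/-q[:,2]; y=-q[:,1]/-q[:,2]
    r=1+k*(x*x+y*y); return np.c_[cx+f*x*r,cy+f*y*r]
def lidp(th,a,t,y): # a along (0..160), t outward 0..14
    return [80-a*np.cos(th)+t*np.sin(th), y, 42+a*np.sin(th)+t*np.cos(th)]
def rackp(r,a,o,y):
    return [-55+a*np.cos(r)-o*np.sin(r), y, 17+a*np.sin(r)+o*np.cos(r)]
def W(p,L):
    x,y,w=p[:3]; R=np.array([[np.cos(w),-np.sin(w),0],[np.sin(w),np.cos(w),0],[0,0,1]])
    return np.atleast_2d(L)/1000@R.T+[x,y,0]
E
cat > fit.py <<'E'
from h import *
from rig import optics
T=optics.get_image('top');S=optics.get_image('scene');ct,cs=cam(T),cam(S)
def mk(p):
    r,l=p[3],p[4]
    A=[(38,77,lidp(l,160,14,85)),(310,42,lidp(l,160,14,-85)),(47,97,lidp(l,160,0,85)),(308,66,lidp(l,160,0,-85)),
       (100,375,[-80,85,0]),(327,350,[-80,-85,0]),(82,168,[80,85,42]),(303,148,[80,-85,42])]
    B=[(250,38,lidp(l,160,14,85)),(412,98,lidp(l,160,14,-85)),(108,265,[-80,85,42]),(240,385,[-80,-85,0]),(240,345,[-80,-85,42]),(385,270,[80,-85,42]),
       (122,190,rackp(r,95,20,70)),(250,262,rackp(r,95,0,-70))]
    return A,B
def res(p):
    A,B=mk(p)
    a=proj(ct,W(p,[q[2] for q in A]),p[5])-[(205+q[0]/3,120+q[1]/3) for q in A]
    b=proj(cs,W(p,[q[2] for q in B]),p[6])-[(190+q[0]/2.8,115+q[1]/2.8) for q in B]
    return np.r_[a,b].ravel()
s=least_squares(res,[.55,.08,0,1.4,1.6,0,0],loss='soft_l1')
print(s.x.round(4)); print(res(s.x).reshape(-1,2).round(1))
np.save('p.npy',s.x)
p=s.x
def draw(img,c,k,sc,off):
    im=cv2.resize(img,None,fx=sc,fy=sc,interpolation=cv2.INTER_CUBIC)
    def poly(L,col):
        cv2.polylines(im,[(proj(c,W(p,L),k)*sc+sc/2).round().astype(int)],True,col,1)
    for z in(0,42): poly([[-80,85,z],[-80,-85,z],[80,-85,z],[80,85,z]],(0,255,0))
    for t in(0,14): poly([lidp(p[4],a,t,y) for a,y in((0,85),(160,85),(160,-85),(0,-85))],(0,0,255))
    poly([rackp(p[3],a,o,y) for a,o,y in((0,0,70),(95,0,70),(95,20,70),(95,20,-70),(95,0,-70),(0,0,-70))],(255,0,255))
    x,y,w,h=off; return im[y*sc:(y+h)*sc,x*sc:(x+w)*sc]
cv2.imwrite('pics/fit_t.png',draw(T['img'],ct,p[5],5,(210,125,120,120)))
cv2.imwrite('pics/fit_s.png',draw(S['img'],cs,p[6],4,(215,120,140,140)))
E
python3 fit.py
```

```text
[ 0.5271  0.0752  0.1032  1.5839  1.5667 -0.6619 -0.321 ]
[[ 1.5 -0. ]
 [-0.8  0.8]
 [-1.1  0.1]
 [ 0.8 -0.5]
 [ 1.8  0. ]
 [-0.  -0. ]
 [-1.1 -2.8]
 [-0.1 -5. ]
 [ 3.4 -1. ]
 [-1.   0.3]
 [-0.6 -2.6]
 [-0.4  2.8]
 [ 0.2  2.1]
 [-2.1  1.7]
 [-1.5  0.7]
 [ 1.1 -2.7]]
```

```bash
for m in 0 1; do sed -e "s/s=least.*/s=least_squares(lambda v:res(np.r_[v,K]),[.55,.08,0,1.4,1.6],loss='soft_l1');s.x=np.r_[s.x,K]/" -e "s/^p=s.x/p=s.x/" fit.py > f2.py; sed -i "1a K=[0,0] if $m==0 else [-.33,-.33]" f2.py; echo m $m; python3 f2.py; mv pics/fit_t.png pics/fit_t$m.png;  mv pics/fit_s.png pics/fit_s$m.png; done
```

```text
m 0
[0.5274 0.0751 0.1022 1.5882 1.5409 0.     0.    ]
[[-0.3 -0.4]
 [ 0.3  0.7]
 [-2.6  0.2]
 [ 1.9 -0. ]
 [ 1.3  0.3]
 [ 0.2  0.1]
 [-1.8 -3.6]
 [ 0.3 -5.6]
 [ 2.6 -2.1]
 [-0.8 -0.5]
 [-0.6 -2.7]
 [-0.2  3. ]
 [ 0.3  2.1]
 [-1.5  1.8]
 [-1.7  0.7]
 [ 1.1 -2.7]]
m 1
[ 0.5272  0.0752  0.1034  1.5854  1.5543 -0.33   -0.33  ]
[[ 0.5 -0.2]
 [-0.4  0.6]
 [-2.   0.1]
 [ 1.3 -0.4]
 [ 1.5  0.2]
 [ 0.1  0. ]
 [-1.5 -3.1]
 [ 0.  -5.4]
 [ 2.8 -0.8]
 [-1.5  0.4]
 [-0.5 -2.7]
 [-0.3  2.8]
 [ 0.3  2. ]
 [-2.1  1.7]
 [-1.5  0.8]
 [ 1.1 -2.7]]
```

View pics/fit_t0.png

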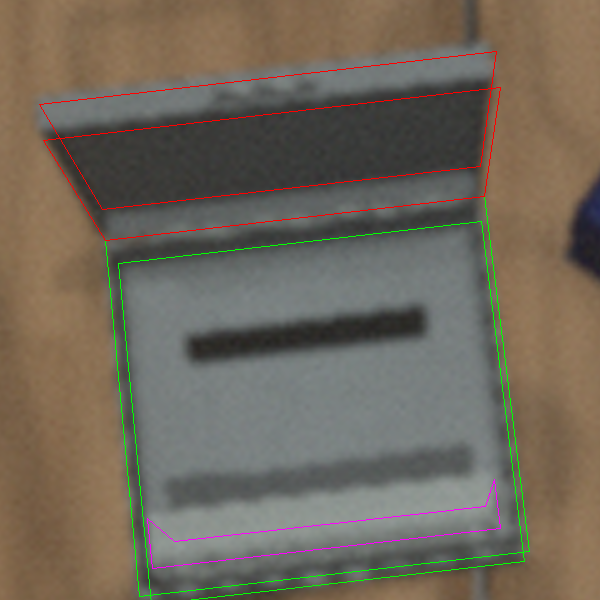

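View pics/fit_s0.png

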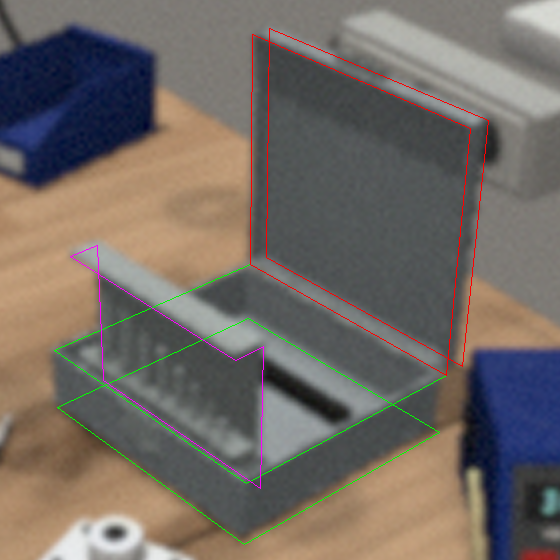

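```bash
python3 - <<'E'
s=open('fit.py').read()
s=s.replace(",(82,168,[80,85,42]),(303,148,[80,-85,42])]",",((165/5+5)*3,(505/5+5)*3,rackp(r,95,0,70)),((500/5+5)*3,(475/5+5)*3,rackp(r,95,0,-70))]")
s=s.replace("(122,190,rackp(r,95,20,70)),(250,262,rackp(r,95,0,-70))","*[((u/4+25)*2.8,(v/4+5)*2.8,q) for u,v,q in((75,252,rackp(r,95,20,70)),(237,360,rackp(r,95,20,-70)),(264,345,rackp(r,95,0,-70)))]")
s=s.replace("T=opt","K=[0,0]\nT=opt").replace("s=least_squares(res,[.55,.08,0,1.4,1.6,0,0],loss='soft_l1')","s=least_squares(lambda v:res(np.r_[v,K]),[.55,.08,0,1.4,1.6],loss='soft_l1');s.x=np.r_[s.x,K]")
open('fit3.py','w').write(s)
E
python3 fit3.py
```

```text
[0.5286 0.0746 0.1034 1.5807 1.5335 0.     0.    ]
[[-0.  -0.3]
 [ 0.5  0.6]
 [-2.3  0.3]
 [ 2.1 -0.1]
 [ 1.6 -0.2]
 [ 0.5 -0.5]
 [-3.8  1.3]
 [-1.5 -0.8]
 [ 2.7 -2. ]
 [-0.6 -0.5]
 [-0.1 -2.7]
 [ 0.4  2.9]
 [ 1.   2. ]
 [-1.   1.7]
 [-1.1  0.3]
 [-0.1 -0.8]
 [ 0.3 -0.6]]
```

View pics/fit_t.png

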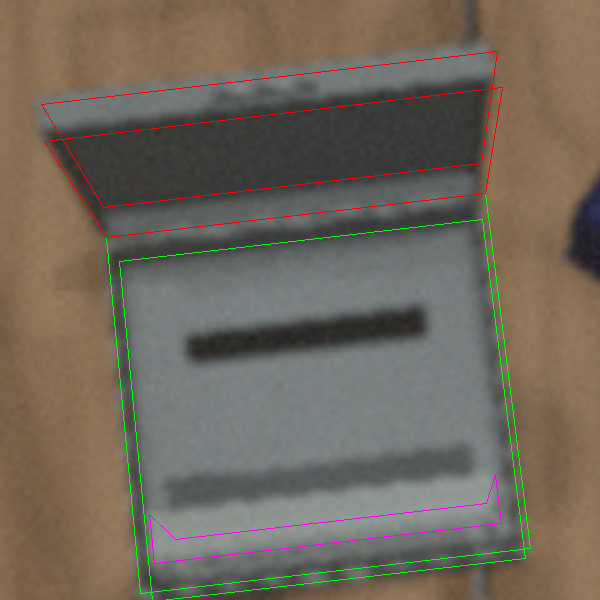

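View pics/fit_s.png

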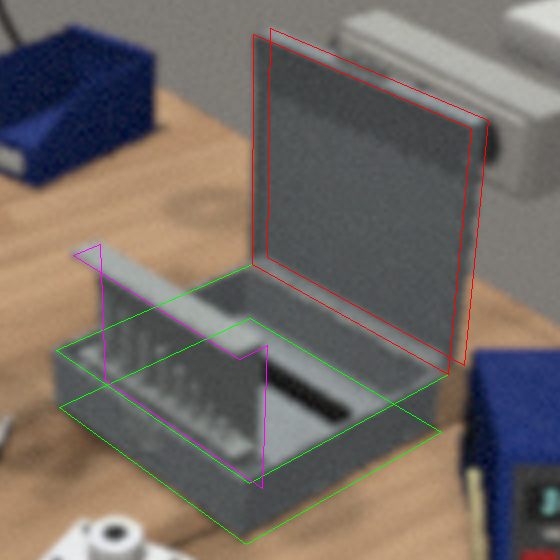

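```bash
cat > go.py <<'E'
import sys,numpy as np
from rig import telemetry
from scipy.spatial.transform import Rotation as Ro
# args: case x, case z (mm) of fingertip, case y, tilt deg -> delta in tool axes
p=np.load('p.npy'); w=p[2]
o=telemetry.get_obs(); R=np.array(o['tool_rot']); t=np.array(o['tcp_pos'])
cw=np.array([[np.cos(w),-np.sin(w),0],[np.sin(w),np.cos(w),0],[0,0,1]]); c=np.array([p[0],p[1],0])
tip=t+.017*R[:,0]
print('t',round(o['t'],2),'tip case',((tip-c)@cw*1000).round(1),'F',np.round(o['force'],1),'gw',round(o['grip_width'],3),'x-axis in case',(cw.T@R[:,0]).round(2),'q',np.round(o['qpos'],0))
if len(sys.argv)>1:
    X,Y,Z,b=map(float,sys.argv[1:5]); b=np.radians(b)
    xa=np.array([np.sin(b),0,-np.cos(b)]); ya=np.array([0,1,0]); za=np.cross(xa,ya)
    Rt=cw@np.c_[xa,ya,za]
    d=c+cw@np.array([X,Y,Z])/1000-.017*Rt[:,0]-t
    print('dxyz mm',(R.T@d*1000).round(1),'rotvec',Ro.from_matrix(R.T@Rt).as_rotvec(degrees=True).round(1))
E
python3 -m jog '[{"dx":-33,"gripper":1},{"dx":-33,"gripper":1},{"dx":-33,"gripper":1},{"dy":-16.8,"dz":29.7},{"dy":-16.8,"dz":29.7},{"dy":-16.8,"dz":29.7},{"dy":-16.8,"dz":29.7},{"dy":-16.8,"dz":29.7},{"dy":-16.8,"dz":29.7},{"dy":-16.8,"dz":29.7},{"dy":-16.8,"dz":29.7},{"dy":-16.8,"dz":29.7},{"dy":-16.8,"dz":29.7}]'
python3 go.py -120 0 190 0
```

```text
t 0.55 tip case [-318.4  593.8  231.3] F [-0.1  0.1 -0.3] gw 0.085 x-axis in case [-0. -0. -1.] q [-82.  19.   2.  84.  -1.  77.  -3.]
dxyz mm [  41.3 -494.7  383.7] rotvec [-19.3  -0.    0. ]invalid input
```

```bash
python3 -m jog '[{"dx":-33,"dy":0,"dz":0,"ax":0,"ay":0,"az":0,"gripper":1},{"dx":-33,"dy":0,"dz":0,"ax":0,"ay":0,"az":0,"gripper":1},{"dx":-33,"dy":0,"dz":0,"ax":0,"ay":0,"az":0,"gripper":1}]'; python3 go.py
```

```text
t: 0.8
tcp_pos: [0.1499, 0.6291, 0.341]
tool_rot: [[-0.003, 0.232, 0.973], [-0.015, 0.973, -0.232], [-1.0, -0.016, 0.001]]
force: [-0.3, 1.1, -0.5]
grip_width: 0.0516
t 0.8 tip case [-319.5  590.4  324. ] F [-0.3  1.1 -0.5] gw 0.052 x-axis in case [-0.   -0.01 -1.  ] q [-83.  18.   3.  75.  -1.  88.  -3.]
```

```bash
python3 -m jog '[{"dx":0,"dy":-16.8,"dz":29.7,"ax":-1.5,"ay":0,"az":0,"gripper":1},{"dx":0,"dy":-16.8,"dz":29.7,"ax":-1.5,"ay":0,"az":0,"gripper":1},{"dx":0,"dy":-16.8,"dz":29.7,"ax":-1.5,"ay":0,"az":0,"gripper":1},{"dx":0,"dy":-16.8,"dz":29.7,"ax":-1.5,"ay":0,"az":0,"gripper":1},{"dx":0,"dy":-16.8,"dz":29.7,"ax":-1.5,"ay":0,"az":0,"gripper":1},{"dx":0,"dy":-16.8,"dz":29.7,"ax":-1.5,"ay":0,"az":0,"gripper":1},{"dx":0,"dy":-16.8,"dz":29.7,"ax":-1.5,"ay":0,"az":0,"gripper":1},{"dx":0,"dy":-16.8,"dz":29.7,"ax":-1.5,"ay":0,"az":0,"gripper":1}]'; python3 go.py -120 0 190 0
```

```text
t: 1.47
tcp_pos: [0.3659, 0.466, 0.3518]
tool_rot: [[-0.003, -0.002, 1.0], [0.002, 1.0, 0.002], [-1.0, 0.002, -0.003]]
force: [0.5, 0.0, 0.1]
grip_width: 0.0003
t 1.47 tip case [-121.4  406.2  334.8] F [0.5 0.  0.1] gw 0.0 x-axis in case [-0.  0. -1.] q [-64.  10.  10.  83.  -2.  87.  36.]
dxyz mm [ 143.7 -404.2   42.7] rotvec [-5.8 -0.1 -0.1]
```

```bash
python3 -m jog '[{"dx":4,"dy":-36,"dz":3,"ax":-0.5,"ay":-3,"az":0,"gripper":1},{"dx":4,"dy":-36,"dz":3,"ax":-0.5,"ay":-3,"az":0,"gripper":1},{"dx":4,"dy":-36,"dz":3,"ax":-0.5,"ay":-3,"az":0,"gripper":1},{"dx":4,"dy":-36,"dz":3,"ax":-0.5,"ay":-3,"az":0,"gripper":1},{"dx":4,"dy":-36,"dz":3,"ax":-0.5,"ay":-3,"az":0,"gripper":1},{"dx":4,"dy":-36,"dz":3,"ax":-0.5,"ay":-3,"az":0,"gripper":1},{"dx":4,"dy":-36,"dz":3,"ax":-0.5,"ay":-3,"az":0,"gripper":1},{"dx":4,"dy":-36,"dz":3,"ax":-0.5,"ay":-3,"az":0,"gripper":1},{"dx":4,"dy":-36,"dz":3,"ax":-0.5,"ay":-3,"az":0,"gripper":1},{"dx":4,"dy":-36,"dz":3,"ax":-0.5,"ay":-3,"az":0,"gripper":1}]'; python3 go.py -115 0 140 30
```

```text
t: 2.3
tcp_pos: [0.4146, 0.179, 0.3259]
tool_rot: [[0.401, -0.068, 0.914], [0.022, 0.998, 0.064], [-0.916, -0.006, 0.401]]
force: [-0.6, 1.3, 0.7]
grip_width: -0.0
t 2.3 tip case [-95.8 115.3 310.3] F [-0.6  1.3  0.7] gw -0.0 x-axis in case [ 0.4  -0.02 -0.92] q [-36. -21.  -2. 118.  14.  64.  51.]
dxyz mm [ 150.7 -115.4  -84.3] rotvec [-1.7 -6.3  1.2]
```

```bash
python3 -m jog '[{"dx":20,"dy":-20,"dz":-2,"ax":0,"ay":0,"az":0,"gripper":1},{"dx":20,"dy":-20,"dz":-2,"ax":0,"ay":0,"az":0,"gripper":1},{"dx":20,"dy":-20,"dz":-6,"ax":0,"ay":0,"az":0,"gripper":1},{"dx":20,"dy":-20,"dz":-10,"ax":0,"ay":0,"az":0,"gripper":1}]'; python3 go.py -115 0 140 30
```

```text
t: 2.63
tcp_pos: [0.4371, 0.0992, 0.2498]
tool_rot: [[0.414, -0.07, 0.908], [0.028, 0.998, 0.064], [-0.91, -0.001, 0.415]]
force: [0.4, -0.6, 0.2]
grip_width: -0.0001
t 2.63 tip case [-81.4  33.7 234.3] F [ 0.4 -0.6  0.2] gw -0.0 x-axis in case [ 0.41 -0.01 -0.91] q [-21. -22.  -3. 127.   9.  52.  65.]
dxyz mm [ 72.5 -35.  -70.3] rotvec [-1.7 -5.5  0.9]
```

```bash
sed -i "s/'q',np.round(o\['qpos'\],0)/'q',np.round(o['qpos'],1)/" go.py
python3 -m jog '[{"dx":0,"dy":-8,"dz":0,"ax":0,"ay":5,"az":0,"gripper":1},{"dx":0,"dy":-8,"dz":0,"ax":0,"ay":5,"az":0,"gripper":1},{"dx":0,"dy":-8,"dz":0,"ax":0,"ay":5,"az":0,"gripper":1}]'; python3 go.py -110 0 140 10
```

```text
t: 2.88
tcp_pos: [0.4293, 0.0662, 0.2386]
tool_rot: [[0.145, -0.063, 0.987], [0.005, 0.998, 0.063], [-0.989, -0.004, 0.145]]
force: [1.0, 0.6, -0.3]
grip_width: 0.0001
t 2.88 tip case [-97.2   1.8 221.8] F [ 1.   0.6 -0.3] gw 0.0 x-axis in case [ 0.14 -0.01 -0.99] q [-21.5 -12.3   4.5 118.7   3.4  65.7  75.4]
dxyz mm [ 79.1  -2.1 -24.9] rotvec [-2.2 -1.7  0.6]
```

```bash
python3 -m jog '[{"dx":30,"dy":-1,"dz":-8,"ax":-1,"ay":0,"az":0,"gripper":1},{"dx":25,"dy":-1,"dz":-8,"ax":-1,"ay":0,"az":0,"gripper":1}]'; python3 go.py -102 0 104 8
python3 - <<'E'
from rig import optics
import cv2
a=optics.get_image('scene')['img'][100:260,190:370]; cv2.imwrite('pics/s1.png',cv2.resize(a,None,fx=3.5,fy=3.5,interpolation=cv2.INTER_CUBIC))
E
```

```text
t: 3.05
tcp_pos: [0.4264, 0.0618, 0.186]
tool_rot: [[0.146, -0.093, 0.985], [0.006, 0.996, 0.093], [-0.989, -0.007, 0.146]]
force: [-0.4, 0.3, -1.0]
grip_width: 0.0003
t 3.05 tip case [-100.5   -2.3  169.2] F [-0.4  0.3 -1. ] gw 0.0 x-axis in case [ 0.15 -0.01 -0.99] q [-21.6 -10.5   5.3 123.5   3.5  58.8  77.4]
dxyz mm [ 64.2   2.6 -11. ] rotvec [-0.5  0.4  0.5]
```

View pics/s1.png

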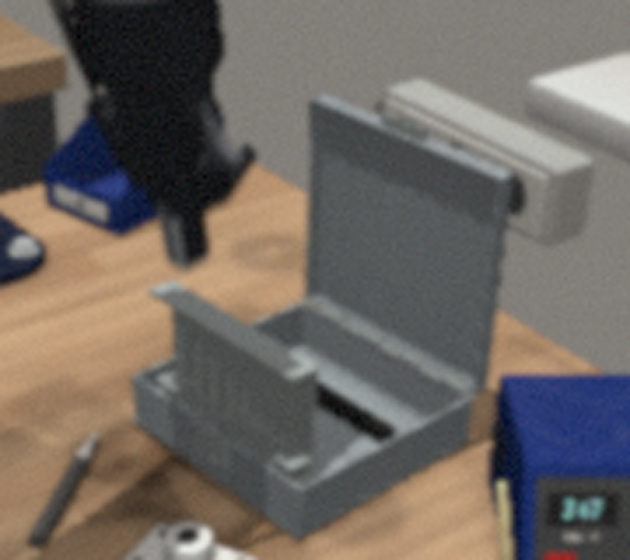

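```bash
python3 - <<'E'
from h import *
from rig import optics,telemetry
o=telemetry.get_obs(); tip=np.array(o['tcp_pos'])+.017*np.array(o['tool_rot'])[:,0]
d=optics.get_image('scene'); print(proj(cam(d),tip))
E
python3 -m jog '[{"dx":25,"dy":1,"dz":-5,"ax":0,"ay":0,"az":0,"gripper":1},{"dx":25,"dy":1,"dz":-5,"ax":0,"ay":0,"az":0,"gripper":1},{"dx":12,"dy":1,"dz":-3,"ax":0,"ay":0,"az":0,"gripper":1}]'; python3 go.py -88 0 104 8
```

```text
[[242.90967182 178.41774319]]
t: 3.4
tcp_pos: [0.4234, 0.0651, 0.1251]
tool_rot: [[0.151, -0.092, 0.984], [0.008, 0.996, 0.092], [-0.989, -0.006, 0.151]]
force: [-0.0, 0.6, 0.4]
grip_width: 0.0
t 3.4 tip case [-103.     1.3  108.3] F [-0.   0.6  0.4] gw 0.0 x-axis in case [ 0.15 -0.01 -0.99] q [-21.8  -6.8   5.2 128.4   3.5  50.   76.6]
dxyz mm [ 6.5 -1.2 14.4] rotvec [-0.6  0.7  0.5]
```

```bash
python3 -m jog '[{"dx":2,"dy":-1,"dz":8,"ax":0,"ay":0,"az":0,"gripper":1},{"dx":2,"dy":0,"dz":8,"ax":0,"ay":0,"az":0,"gripper":1},{"dx":1,"dy":0,"dz":8,"ax":0,"ay":0,"az":0,"gripper":1},{"dx":1,"dy":0,"dz":8,"ax":0,"ay":0,"az":0,"gripper":1}]'; python3 go.py -51 0 107 8
python3 - <<'E'
from rig import optics
import cv2
a=optics.get_image('scene')['img'][100:260,190:370]; cv2.imwrite('pics/s2.png',cv2.resize(a,None,fx=3.5,fy=3.5,interpolation=cv2.INTER_CUBIC))
E
```

```text
t: 3.73
tcp_pos: [0.4581, 0.0681, 0.1268]
tool_rot: [[0.151, -0.093, 0.984], [0.008, 0.996, 0.092], [-0.988, -0.006, 0.152]]
force: [-1.8, -0.3, -0.9]
grip_width: 0.0
t 3.73 tip case [-68.2   0.7 110. ] F [-1.8 -0.3 -0.9] gw 0.0 x-axis in case [ 0.15 -0.01 -0.99] q [-21.6  -2.6   6.1 124.3   2.8  49.8  78.2]
dxyz mm [ 5.5 -0.7 16.7] rotvec [-0.6  0.7  0.4]
```

View pics/s2.png

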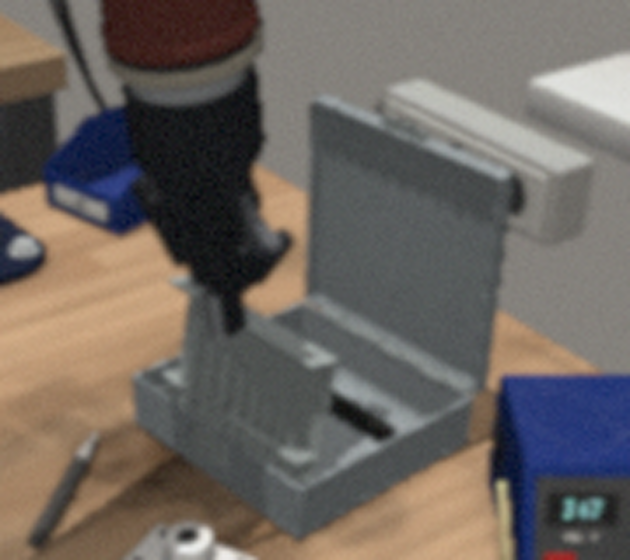

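```bash
python3 -m jog '[{"dx":3,"dy":0,"dz":9,"ax":0,"ay":0,"az":0,"gripper":1},{"dx":3,"dy":0,"dz":9,"ax":0,"ay":0,"az":0,"gripper":1},{"dx":3,"dy":0,"dz":9,"ax":0,"ay":-2,"az":0,"gripper":1},{"dx":4,"dy":0,"dz":9,"ax":0,"ay":-2,"az":0,"gripper":1},{"dx":4,"dy":0,"dz":9,"ax":0,"ay":-2,"az":0,"gripper":1}]'; python3 go.py -6 0 98 20
python3 - <<'E'
from rig import optics
import cv2
a=optics.get_image('scene')['img'][100:260,190:370]; cv2.imwrite('pics/s3.png',cv2.resize(a,None,fx=3.5,fy=3.5,interpolation=cv2.INTER_CUBIC))
E
```

```text
t: 4.2
tcp_pos: [0.5151, 0.074, 0.1223]
tool_rot: [[0.264, -0.092, 0.96], [0.02, 0.996, 0.09], [-0.964, -0.005, 0.264]]
force: [-0.8, 0.1, 0.1]
grip_width: 0.0003
t 4.2 tip case [ -9.    0.7 105.9] F [-0.8  0.1  0.1] gw 0.0 x-axis in case [ 0.26 -0.01 -0.96] q [-21.5   0.6   6.6 122.9   4.1  41.4  77.7]
dxyz mm [ 8.5 -0.8 -0.5] rotvec [-0.5 -4.7  0.4]
```

View pics/s3.png

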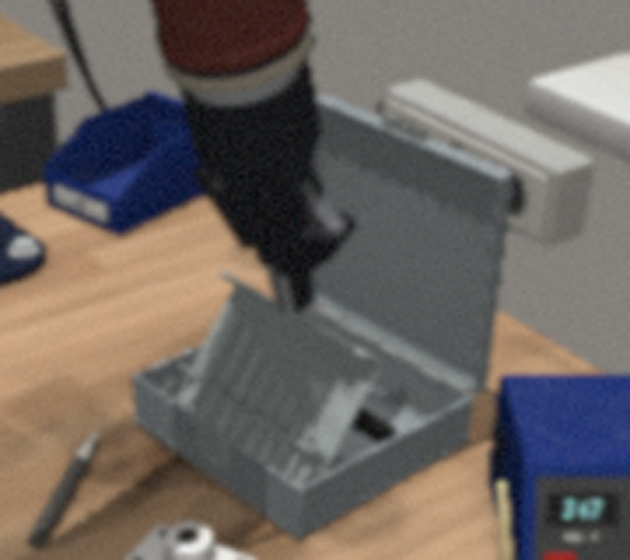

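```bash
python3 -m jog '[{"dx":8,"dy":0,"dz":4,"ax":0,"ay":-2,"az":0,"gripper":1},{"dx":8,"dy":0,"dz":4,"ax":0,"ay":-2,"az":0,"gripper":1},{"dx":8,"dy":0,"dz":3,"ax":0,"ay":0,"az":0,"gripper":1},{"dx":8,"dy":0,"dz":2,"ax":0,"ay":0,"az":0,"gripper":1}]'; python3 go.py 22 0 68 20
python3 - <<'E'
from rig import optics
import cv2
a=optics.get_image('scene')['img'][100:260,190:370]; cv2.imwrite('pics/s4.png',cv2.resize(a,None,fx=3.5,fy=3.5,interpolation=cv2.INTER_CUBIC))
E
```

```text
t: 4.58
tcp_pos: [0.5439, 0.077, 0.0991]
tool_rot: [[0.341, -0.092, 0.935], [0.029, 0.996, 0.087], [-0.94, -0.003, 0.342]]
force: [1.3, 0.2, 2.3]
grip_width: -0.0001
t 4.58 tip case [21.3  0.8 83.1] F [1.3 0.2 2.3] gw -0.0 x-axis in case [ 0.34 -0.01 -0.94] q [-21.4   3.5   6.7 124.4   5.6  32.5  76.4]
dxyz mm [14.4 -0.8 -4.5] rotvec [-0.5  0.   0.4]
```

View pics/s4.png

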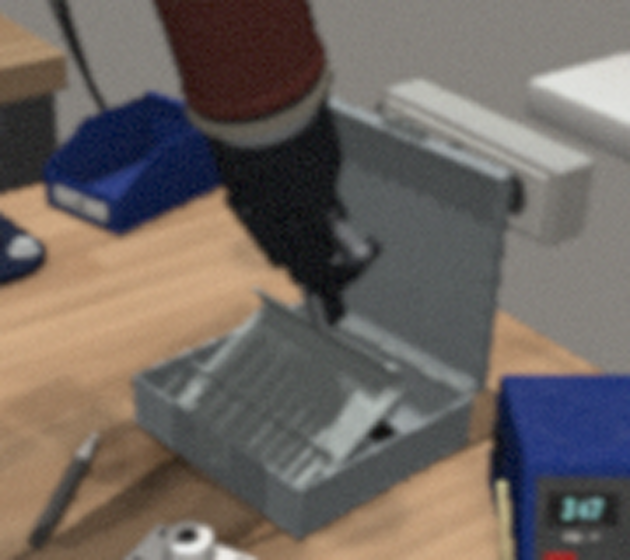

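```bash
python3 -m jog '[{"dx":8,"dy":0,"dz":-2.5,"ax":0,"ay":0,"az":0,"gripper":1},{"dx":8,"dy":0,"dz":-2,"ax":0,"ay":0,"az":0,"gripper":1},{"dx":8,"dy":0,"dz":-1,"ax":0,"ay":0,"az":0,"gripper":1},{"dx":8,"dy":0,"dz":-1,"ax":0,"ay":0,"az":0,"gripper":1}]'; python3 go.py 31 0 37 20
python3 - <<'E'
from rig import optics
import cv2
a=optics.get_image('scene')['img'][100:260,190:370]; cv2.imwrite('pics/s5.png',cv2.resize(a,None,fx=3.5,fy=3.5,interpolation=cv2.INTER_CUBIC))
E
```

```text
t: 4.97
tcp_pos: [0.5509, 0.0776, 0.064]
tool_rot: [[0.34, -0.091, 0.936], [0.028, 0.996, 0.087], [-0.94, -0.003, 0.341]]
force: [0.9, 0.1, 0.9]
grip_width: -0.0
t 4.97 tip case [28.3  0.6 48. ] F [0.9 0.1 0.9] gw -0.0 x-axis in case [ 0.34 -0.01 -0.94] q [-21.2   7.7   6.8 125.    5.2  27.8  76.5]
dxyz mm [11.3 -0.6 -1.2] rotvec [-0.6 -0.1  0.4]
```

View pics/s5.png

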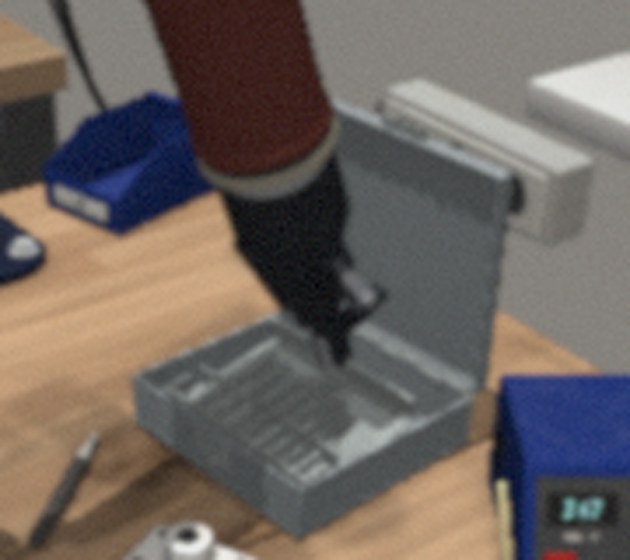

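```bash
python3 -m jog '[{"dx":6,"dy":0,"dz":0,"ax":0,"ay":0,"az":0,"gripper":1},{"dx":5,"dy":0,"dz":-1,"ax":0,"ay":0,"az":0,"gripper":1}]'; python3 go.py
python3 -m jog '[{"dx":3,"dy":0,"dz":-1,"ax":0,"ay":0,"az":0,"gripper":1}]'; python3 go.py
```

```text
t: 5.18
tcp_pos: [0.5526, 0.0776, 0.0501]
tool_rot: [[0.336, -0.092, 0.937], [0.027, 0.996, 0.088], [-0.941, -0.004, 0.338]]
force: [-0.3, 0.5, 0.4]
grip_width: -0.0
t 5.18 tip case [30.   0.4 34.1] F [-0.3  0.5  0.4] gw -0.0 x-axis in case [ 0.34 -0.01 -0.94] q [-21.    9.4   6.8 125.2   5.   26.2  76.6]
t: 5.27
tcp_pos: [0.5532, 0.0777, 0.0476]
tool_rot: [[0.337, -0.091, 0.937], [0.027, 0.996, 0.087], [-0.941, -0.004, 0.338]]
force: [-39.5, -6.1, 66.7]
grip_width: -0.0003
t 5.27 tip case [30.5  0.5 31.6] F [-39.5  -6.1  66.7] gw -0.0 x-axis in case [ 0.34 -0.01 -0.94] q [-21.    9.7   6.8 125.2   5.   25.8  76.6]
```

```bash
python3 -m jog '[{"dx":-4,"dy":0,"dz":-3,"ax":0,"ay":0,"az":0,"gripper":1},{"dx":-10,"dy":0,"dz":-3,"ax":0,"ay":0,"az":0,"gripper":1},{"dx":-30,"dy":0,"dz":0,"ax":0,"ay":0,"az":0,"gripper":1},{"dx":-30,"dy":0,"dz":0,"ax":0,"ay":0,"az":0,"gripper":1}]'; python3 go.py
python3 - <<'E'
from rig import optics
import cv2
a=optics.get_image('scene')['img'][100:260,190:370]; cv2.imwrite('pics/s6.png',cv2.resize(a,None,fx=3.5,fy=3.5,interpolation=cv2.INTER_CUBIC))
a=optics.get_image('top')['img'][120:260,200:360]; cv2.imwrite('pics/t6.png',cv2.resize(a,None,fx=4,fy=4,interpolation=cv2.INTER_CUBIC))
E
```

```text
t: 5.6
tcp_pos: [0.5195, 0.0741, 0.1107]
tool_rot: [[0.328, -0.091, 0.94], [0.024, 0.996, 0.088], [-0.944, -0.006, 0.329]]
force: [0.1, 0.1, 1.1]
grip_width: 0.0003
t 5.6 tip case [-3.5  0.3 94.6] F [0.1 0.1 1.1] gw 0.0 x-axis in case [ 0.33 -0.01 -0.94] q [-22.    0.    6.6 126.1   6.4  35.2  75.3]
```

View pics/s6.png

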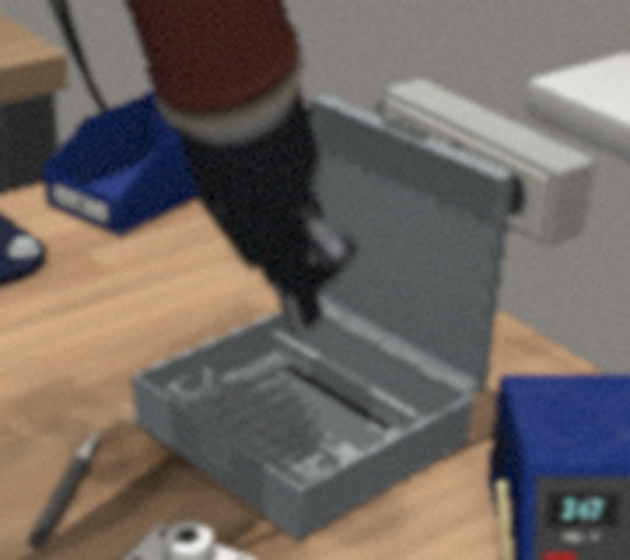

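View pics/t6.png

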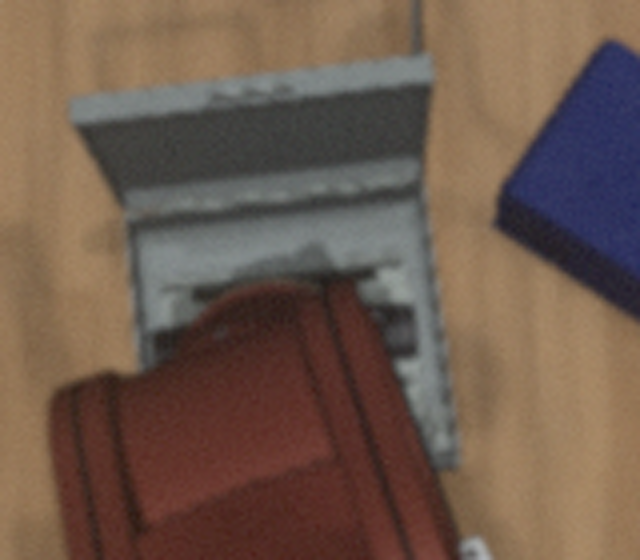

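Run:
```python
from h import *
from rig import optics
p=np.load('p.npy'); d=optics.get_image('scene'); c=cam(d)
print('rim FR, RR',((proj(c,W(p,[[-80,-85,42],[80,-85,42]]))-[190,100])*3.5).round(0).tolist())
for r in (0,.05,.1,.2): print(r,((proj(c,W(p,[rackp(r,95,20,70),rackp(r,95,20,-70)]))-[190,100])*3.5).round(0).tolist())
```

```text
rim FR, RR [[303.0, 491.0], [478.0, 396.0]]
0 [[280.0, 331.0], [420.0, 414.0]]
0.05 [[279.0, 326.0], [419.0, 409.0]]
0.1 [[277.0, 321.0], [419.0, 404.0]]
0.2 [[274.0, 311.0], [416.0, 394.0]]
```

```bash
python3 - <<'E'
from h import *
from rig import optics
ct=optics.get_image('top'); cs=optics.get_image('scene')
def ray(d,u,v):
    f=210/np.tan(np.radians(d['fov_y']/2)); M=d['world_from_camera']
    return M[:3,3], M[:3,:3]@np.array([(u-d['cx'])/f,-(v-d['cy'])/f,-1])
def atz(d,u,v,z): o,r=ray(d,u,v); return (o+r*(z-o[2])/r[2]).round(3)
print('edge',atz(ct,250,108,0))
for z in (0,.1,.2,.25): print(z,'strip near/right',atz(ct,268,92,z),'knob',atz(ct,246,108,z))
o1,r1=ray(ct,268,92); o2,r2=ray(cs,190+545/3.5,100+240/3.5)
A=np.c_[r1,-r2]; s=np.linalg.lstsq(A,o2-o1,rcond=None)[0]; print(o1+s[0]*r1,o2+s[1]*r2)
o1,r1=ray(ct,268,70); o2,r2=ray(cs,190+588/3.5,100+158/3.5)
A=np.c_[r1,-r2]; s=np.linalg.lstsq(A,o2-o1,rcond=None)[0]; print(o1+s[0]*r1,o2+s[1]*r2)
E
python3 go.py 0 0 240 0
python3 -m jog '[{"dx":-30,"dy":0,"dz":10,"ax":0,"ay":3,"az":0,"gripper":1},{"dx":-30,"dy":0,"dz":10,"ax":0,"ay":4,"az":0,"gripper":1},{"dx":-30,"dy":0,"dz":10,"ax":0,"ay":4,"az":0,"gripper":1},{"dx":-30,"dy":0,"dz":5,"ax":0,"ay":4,"az":0,"gripper":1},{"dx":-30,"dy":0,"dz":5,"ax":0,"ay":4,"az":0,"gripper":1}]'; python3 go.py 150 0 245 0
```

```text
edge [0.768 0.129 0.   ]
0 strip near/right [0.808 0.086 0.   ] knob [0.768 0.139 0.   ]
0.1 strip near/right [0.76 0.08 0.1 ] knob [0.725 0.127 0.1  ]
0.2 strip near/right [0.712 0.075 0.2  ] knob [0.681 0.116 0.2  ]
0.25 strip near/right [0.688 0.072 0.25 ] knob [0.659 0.111 0.25 ]
[0.76852769 0.08109419 0.08239394] [0.76245352 0.08604531 0.07974084]
[0.78730609 0.07748691 0.14373368] [0.78689796 0.07784333 0.14353157]
t 5.85 tip case [-2.3  0.6 94.8] F [-0.  -0.4 -0. ] gw -0.0 x-axis in case [ 0.33 -0.01 -0.94] q [-2.200e+01  1.000e-01  6.600e+00  1.261e+02  6.300e+00  3.500e+01
  7.530e+01]
dxyz mm [-135.3   -1.4   56. ] rotvec [-0.6 19.3  0.4]
t: 6.27
tcp_pos: [0.5194, 0.0745, 0.2565]
tool_rot: [[-0.03, -0.093, 0.995], [-0.011, 0.996, 0.093], [-0.999, -0.008, -0.031]]
force: [2.1, 0.5, -0.7]
grip_width: 0.0001
t 6.27 tip case [ -9.7   0.8 239.6] F [ 2.1  0.5 -0.7] gw 0.0 x-axis in case [-0.03 -0.01 -1.  ] q [-21.3   5.4   8.7  99.6  -0.6  76.9  82.9]
dxyz mm [-10.4   0.6 158.9] rotvec [-0.6 -1.8  0.5]
```

```bash
python3 -m jog '[{"dx":-10,"dy":0,"dz":35,"ax":0,"ay":0,"az":0,"gripper":1},{"dx":-2,"dy":0,"dz":35,"ax":0,"ay":0,"az":0,"gripper":1},{"dx":0,"dy":0,"dz":35,"ax":0,"ay":0,"az":0,"gripper":1},{"dx":0,"dy":0,"dz":35,"ax":0,"ay":0,"az":0,"gripper":1},{"dx":0,"dy":0,"dz":8,"ax":0,"ay":0,"az":0,"gripper":1}]'; python3 go.py 130 0 180 0
python3 - <<'E'
from rig import optics
import cv2
a=optics.get_image('scene')['img'][80:240,190:370]; cv2.imwrite('pics/s7.png',cv2.resize(a,None,fx=3.5,fy=3.5,interpolation=cv2.INTER_CUBIC))
E
```

```text
t: 6.68
tcp_pos: [0.6769, 0.09, 0.2626]
tool_rot: [[-0.034, -0.095, 0.995], [-0.012, 0.995, 0.095], [-0.999, -0.009, -0.035]]
force: [-0.4, -1.5, -0.6]
grip_width: -0.0001
t 6.68 tip case [ 1.485e+02 -1.000e-01  2.456e+02] F [-0.4 -1.5 -0.6] gw -0.0 x-axis in case [-0.04 -0.01 -1.  ] q [-18.8  24.2  10.4  75.9  -3.9  82.3  86.9]
dxyz mm [ 66.2   0.3 -16.8] rotvec [-0.5 -2.   0.5]
```

View pics/s7.png

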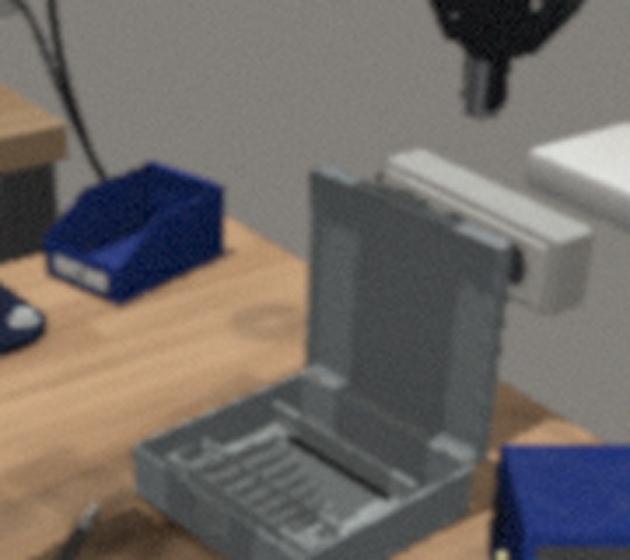

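```bash
python3 -m jog '[{"dx":30,"dy":0,"dz":-3,"ax":0,"ay":0,"az":0,"gripper":1},{"dx":30,"dy":0,"dz":-3,"ax":0,"ay":0,"az":0,"gripper":1},{"dx":8,"dy":0,"dz":-2,"ax":0,"ay":0,"az":0,"gripper":1},{"dx":0,"dy":0,"dz":-8,"ax":0,"ay":0,"az":0,"gripper":1},{"dx":0,"dy":0,"dz":-8,"ax":0,"ay":0,"az":0,"gripper":1},{"dx":0,"dy":0,"dz":-6,"ax":0,"ay":0,"az":0,"gripper":1}]'; python3 go.py
python3 - <<'E'
from rig import optics
import cv2
a=optics.get_image('scene')['img'][80:240,190:370]; cv2.imwrite('pics/s8.png',cv2.resize(a,None,fx=3.5,fy=3.5,interpolation=cv2.INTER_CUBIC))
E
```

```text
t: 7.23
tcp_pos: [0.6417, 0.0851, 0.1824]
tool_rot: [[-0.048, -0.094, 0.994], [-0.017, 0.996, 0.093], [-0.999, -0.013, -0.05]]
force: [0.5, -0.1, 0.3]
grip_width: 0.0003
t 7.23 tip case [112.8  -1.4 165.4] F [ 0.5 -0.1  0.3] gw 0.0 x-axis in case [-0.05 -0.01 -1.  ] q [-19.2  23.1   9.9  86.9  -3.5  73.3  86.5]
```

View pics/s8.png

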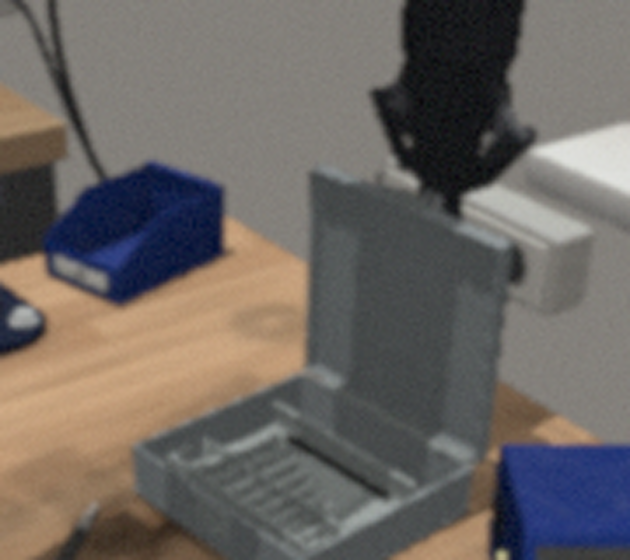

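```bash
python3 -m jog '[{"dx":-16,"dy":0,"dz":-3,"ax":0,"ay":0,"az":0,"gripper":1},{"dx":0,"dy":0,"dz":-8,"ax":0,"ay":0,"az":0,"gripper":1},{"dx":0,"dy":0,"dz":-8,"ax":0,"ay":0,"az":0,"gripper":1},{"dx":0,"dy":0,"dz":-8,"ax":0,"ay":0,"az":0,"gripper":1},{"dx":0,"dy":0,"dz":-8,"ax":0,"ay":0,"az":0,"gripper":1}]'; python3 go.py
python3 - <<'E'
from rig import optics
import cv2
a=optics.get_image('scene')['img'][80:240,190:370]; cv2.imwrite('pics/s9.png',cv2.resize(a,None,fx=3.5,fy=3.5,interpolation=cv2.INTER_CUBIC))
E
```

```text
t: 7.7
tcp_pos: [0.6064, 0.0821, 0.2019]
tool_rot: [[-0.044, -0.094, 0.995], [-0.016, 0.996, 0.093], [-0.999, -0.012, -0.046]]
force: [1.8, 0.9, -1.2]
grip_width: -0.0001
t 7.7 tip case [ 77.4  -0.7 184.9] F [ 1.8  0.9 -1.2] gw -0.0 x-axis in case [-0.05 -0.01 -1.  ] q [-20.   18.1   9.8  91.2  -2.7  73.7  85.6]
```

View pics/s9.png

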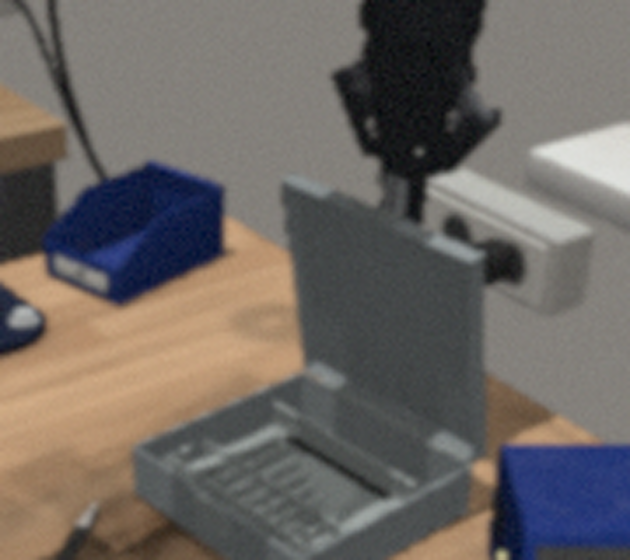

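```bash
python3 -m jog '[{"dx":1,"dy":0,"dz":-9,"ax":0,"ay":0,"az":0,"gripper":1},{"dx":1.5,"dy":0,"dz":-9,"ax":0,"ay":0,"az":0,"gripper":1},{"dx":2,"dy":0,"dz":-9,"ax":0,"ay":0,"az":0,"gripper":1},{"dx":3,"dy":0,"dz":-9,"ax":0,"ay":0,"az":0,"gripper":1},{"dx":4,"dy":0,"dz":-9,"ax":0,"ay":0,"az":0,"gripper":1},{"dx":4.5,"dy":0,"dz":-9,"ax":0,"ay":0,"az":0,"gripper":1}]'; python3 go.py
python3 - <<'E'
from rig import optics
import cv2
a=optics.get_image('scene')['img'][80:240,190:370]; cv2.imwrite('pics/s10.png',cv2.resize(a,None,fx=3.5,fy=3.5,interpolation=cv2.INTER_CUBIC))
E
```

```text
t: 8.25
tcp_pos: [0.5476, 0.0761, 0.1883]
tool_rot: [[-0.042, -0.094, 0.995], [-0.016, 0.996, 0.093], [-0.999, -0.012, -0.043]]
force: [2.5, -0.3, -0.5]
grip_width: -0.0
t 8.25 tip case [ 18.3  -0.6 171.3] F [ 2.5 -0.3 -0.5] gw -0.0 x-axis in case [-0.04 -0.01 -1.  ] q [-20.9  11.9   9.3 100.6  -1.6  70.3  84.2]
```

View pics/s10.png

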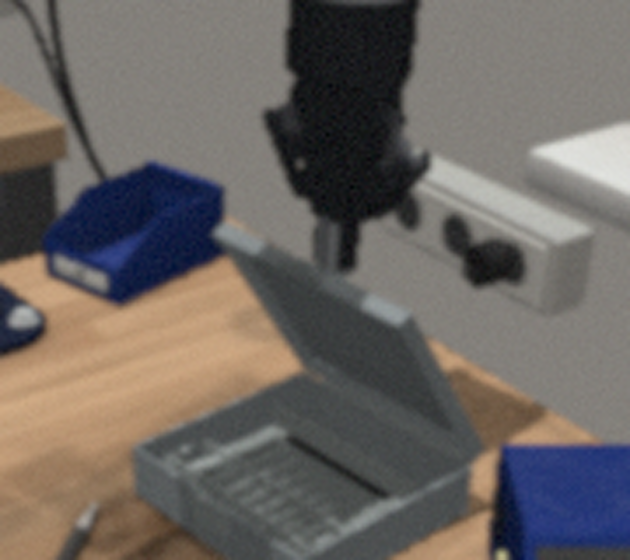

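Following the arc; θ ≈ 0.95 now.

```bash
python3 -m jog '[{"dx":6,"dy":0,"dz":-8,"ax":0,"ay":0,"az":0,"gripper":1},{"dx":7,"dy":0,"dz":-8,"ax":0,"ay":0,"az":0,"gripper":1},{"dx":8,"dy":0,"dz":-8,"ax":0,"ay":0,"az":0,"gripper":1},{"dx":8,"dy":0,"dz":-7,"ax":0,"ay":0,"az":0,"gripper":1},{"dx":8,"dy":0,"dz":-6,"ax":0,"ay":0,"az":0,"gripper":1},{"dx":8,"dy":0,"dz":-5,"ax":0,"ay":0,"az":0,"gripper":1}]'; python3 go.py
python3 - <<'E'
from rig import optics
import cv2
a=optics.get_image('scene')['img'][80:240,190:370]; cv2.imwrite('pics/s11.png',cv2.resize(a,None,fx=3.5,fy=3.5,interpolation=cv2.INTER_CUBIC))
E
```

```text
t: 8.8
tcp_pos: [0.4995, 0.0709, 0.1448]
tool_rot: [[-0.043, -0.094, 0.995], [-0.015, 0.996, 0.093], [-0.999, -0.011, -0.044]]
force: [-0.2, 0.2, 1.5]
grip_width: -0.0001
t 8.8 tip case [-30.1  -0.8 127.9] F [-0.2  0.2  1.5] gw -0.0 x-axis in case [-0.04 -0.01 -1.  ] q [-21.3   8.7   8.7 109.7  -1.1  64.3  83.2]
```

View pics/s11.png

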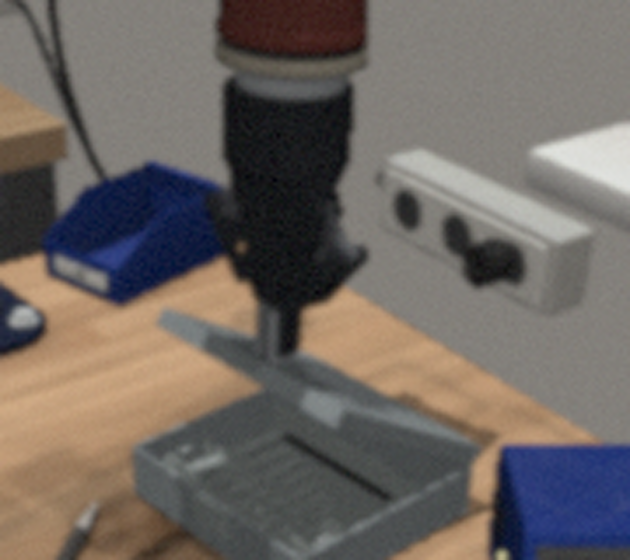

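```bash
python3 -m jog '[{"dx":9,"dy":0,"dz":-5,"ax":0,"ay":0,"az":0,"gripper":1},{"dx":9,"dy":0,"dz":-4,"ax":0,"ay":0,"az":0,"gripper":1},{"dx":9,"dy":0,"dz":-3,"ax":0,"ay":0,"az":0,"gripper":1},{"dx":9,"dy":0,"dz":-2,"ax":0,"ay":0,"az":0,"gripper":1},{"dx":9,"dy":0,"dz":-2,"ax":0,"ay":0,"az":0,"gripper":1},{"dx":8,"dy":0,"dz":-1,"ax":0,"ay":0,"az":0,"gripper":1}]'; python3 go.py
```

```text
t: 9.35
tcp_pos: [0.4776, 0.0682, 0.0878]
tool_rot: [[-0.045, -0.094, 0.995], [-0.016, 0.996, 0.093], [-0.999, -0.011, -0.046]]
force: [-0.4, -0.6, 1.5]
grip_width: -0.0
t 9.35 tip case [-52.2  -1.3  70.8] F [-0.4 -0.6  1.5] gw -0.0 x-axis in case [-0.05 -0.01 -1.  ] q [-21.3  10.3   8.4 115.5  -1.4  57.   83.2]
```

```bash
python3 -m jog '[{"dx":4,"dy":0,"dz":0,"ax":0,"ay":0,"az":0,"gripper":1},{"dx":4,"dy":0,"dz":0,"ax":0,"ay":0,"az":0,"gripper":1}]' | egrep 'tcp_pos|force'
python3 -m jog '[{"dx":3,"dy":0,"dz":0,"ax":0,"ay":0,"az":0,"gripper":1}]'| egrep 'tcp_pos|force'
python3 -m jog '[{"dx":1.5,"dy":0,"dz":0,"ax":0,"ay":0,"az":0,"gripper":1}]'| egrep 'tcp_pos|force'
python3 - <<'E'
from rig import optics
import cv2
a=optics.get_image('scene')['img'][100:260,190:370]; cv2.imwrite('pics/s12.png',cv2.resize(a,None,fx=3.5,fy=3.5,interpolation=cv2.INTER_CUBIC))
E
```

```text
tcp_pos: [0.4764, 0.0679, 0.0776]
force: [-0.8, 0.1, 0.9]
tcp_pos: [0.4761, 0.0678, 0.0739]
force: [-1.3, -0.0, 0.5]
tcp_pos: [0.4761, 0.0678, 0.0724]
force: [-9.2, -1.9, 27.3]
```

View pics/s12.png

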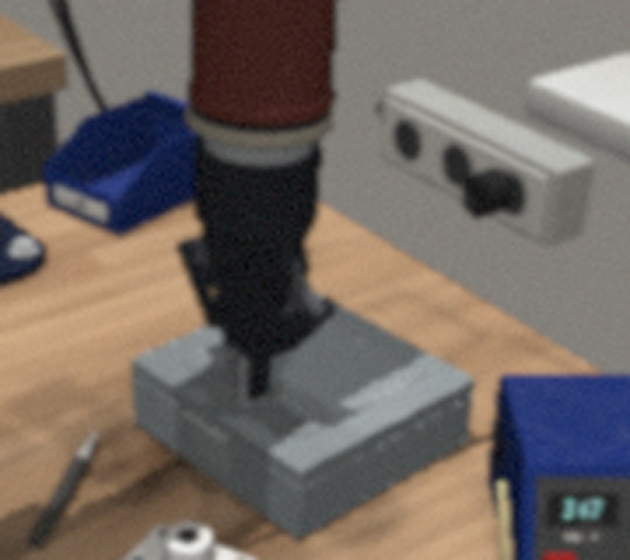

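```bash
python3 -m jog '[{"dx":0,"dy":0,"dz":0,"ax":0,"ay":0,"az":0,"gripper":1},{"dx":0,"dy":0,"dz":0,"ax":0,"ay":0,"az":0,"gripper":1},{"dx":0,"dy":0,"dz":0,"ax":0,"ay":0,"az":0,"gripper":1}]'| egrep 'tcp_pos|force'
python3 -m jog '[{"dx":-5,"dy":0,"dz":0,"ax":0,"ay":0,"az":0,"gripper":1},{"dx":-25,"dy":0,"dz":0,"ax":0,"ay":0,"az":0,"gripper":1},{"dx":-30,"dy":0,"dz":0,"ax":0,"ay":0,"az":0,"gripper":1},{"dx":-30,"dy":0,"dz":0,"ax":0,"ay":0,"az":0,"gripper":1},{"dx":-30,"dy":0,"dz":0,"ax":0,"ay":0,"az":0,"gripper":1},{"dx":0,"dy":35,"dz":0,"ax":0,"ay":0,"az":0,"gripper":1},{"dx":0,"dy":35,"dz":0,"ax":0,"ay":0,"az":0,"gripper":1},{"dx":0,"dy":35,"dz":0,"ax":0,"ay":0,"az":0,"gripper":1},{"dx":0,"dy":35,"dz":0,"ax":0,"ay":0,"az":0,"gripper":1},{"dx":0,"dy":35,"dz":0,"ax":0,"ay":0,"az":0,"gripper":1},{"dx":0,"dy":35,"dz":0,"ax":0,"ay":0,"az":0,"gripper":1},{"dx":0,"dy":35,"dz":0,"ax":0,"ay":0,"az":0,"gripper":1}]'| egrep 'tcp_pos|force'
python3 - <<'E'
from h import *
from rig import optics
p=np.load('p.npy')
for n,(x,y,w,h),f in(('scene',(190,100,180,160),3.5),('top',(200,120,230,190),3)):
    d=optics.get_image(n); c=cam(d); im=cv2.resize(d['img'][y:y+h,x:x+w],None,fx=f,fy=f,interpolation=cv2.INTER_CUBIC)
    for th,col in((0,(0,255,0)),(.06,(0,0,255))):
        P=(proj(c,W(p,[lidp(th,a,14,yy) for a,yy in((0,85),(160,85),(160,-85),(0,-85))]))-[x,y])*f
        cv2.polylines(im,[P.round().astype(int)],True,col,1)
    cv2.imwrite(f'pics/{n}_end.png',im)
E
```

```text
tcp_pos: [0.477, 0.0679, 0.0734]
force: [-0.2, -1.2, 0.2]
tcp_pos: [0.4644, 0.3145, 0.2025]
force: [0.3, -0.1, 0.9]
```

View pics/scene_end.png

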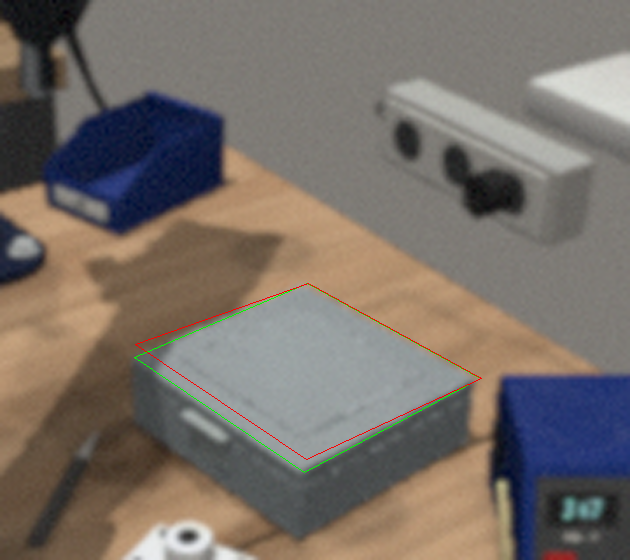

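View pics/top_end.png

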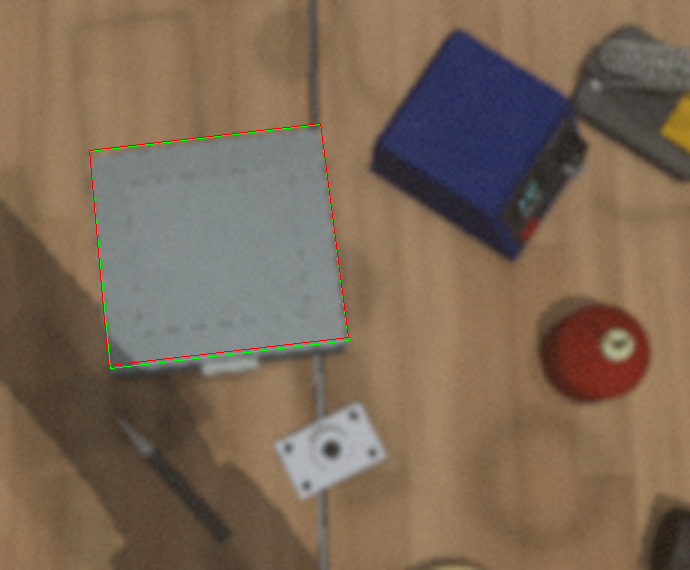

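```bash
python3 -c "
from rig import job
print(job.hand_in())"
```

```text
the job is handed in; nothing more can be done
None
```

I folded the rack down, swung the lid over it and pushed it shut, and handed the job in at about 11 s of the 51 s. The gripper stayed closed and only pushed. No verdict came back, so the checks below are my own.

- **Rack:** in the scene image after folding, its lip lies within about 5 pixels (3.5× crop) of where a fully flat rack should be. A later view with the arm clear also showed it flat in the tray, with the lid still upright.
- **Lid:** its outline matches the shut position in both the scene and top views. The press stopped hard at 27 N with the fingertip about 55 mm above the bench, where the shut lid should be at 56 mm.
- **Case and bystanders:** the case is on its original outline in both views. The flange, oil can and punch show no visible movement. I judged all of this by eye in the images, not by a fresh measurement.
- **Robot:** it was clear of everything, and the wrist force read about 1 N.

**What did not go cleanly:**
- The last push on the rack was harder than intended: it briefly read about 67 N upwards and 40 N towards the robot at the wrist. That is below the 120 N limit. The push came from the fingertips, so I don't expect the 40 N limit on the arm and gripper body to apply.
- Early in the approach, joint 2 came very close to its lower limit. The display rounded it to −22° against −21.85°, so I can't rule out that it touched the limit. I reduced the tilt straight away.
- My fit of the case pose from the first images was off by up to 2–4 pixels at some corners, roughly 5 mm.

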